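# Post the slide box through the receiver's flap

### The job

Without picking it up, push the flat grey microscope-slide box sideways across the feed deck to the guide rail, then push it forward along the rail and through the hanging flap until the whole box is in the tray behind it. Draw the fingers back out so that the flap swings fully shut behind the box, and leave the vials and other things on the bench where they are.

Things in the scene. Friction and masses are not known exactly. Their poses are not given: they have to be found in the camera images.
- receiver: fixed white receiver on the bench. Origin on the bench under the middle of the hinge; x = feed direction, inward through the flap; y left along the hinge; z up. In this frame its grey feed deck has its top at z = 10 mm, from x = -200 to 0, y = -145 to +55 mm (right side open). Hinge posts at x = -7 to +7, up to z = 90, leave an opening y = -42 to +42 mm
- rail_mid (a point): middle of the guide rail's right-hand face, at deck level (receiver frame x = -95, y = +42, z = 10 mm). The rail runs along the receiver's x from x = -190 to 0 on the deck's left side, is 10 mm thick and stands 20 mm above the deck
- hinge_mid (a point): middle of the hinge bar, a fixed 6 mm rod across the opening, 80 mm above the bench (70 above the deck). The fingers must reach in beneath it behind the box, so the tool has to lean forward about 45 degrees
- tray_mid (a point): middle of the tray's floor behind the flap (receiver frame x = +100, y = 0, z = 10 mm), level with the deck. Side walls (inner faces y = -42 and +42) reach z = 70, back wall at x = +200 mm; open above from x = 0 to 100, beyond that a clear dust cover at z = 92 to 96 mm
- flap (a joint): flap, aluminium plate 80 mm wide, 46 tall, 3 thick, 100 g, hung from the hinge bar, lower edge 24 mm above the deck. 0 = shut (plumb); grows (rad, to 1.5) as its lower edge swings inward (+x); never outward. The box sliding in opens it to about 0.67; it lies on the box's lid until the box's back end is 30 mm past the hinge, then falls shut by itself within 1 s once the fingers are out
- slide_box: closed flat grey plastic slide box with a pale paper on its lid, 90 (x) x 75 (y) x 34 (z) mm, about 0.2 kg, lying on the feed deck in front of the flap, away from the rail and a little askew. Origin under its centre; z up. Its x axis points roughly into the flap; 75 mm wide, it goes through the 84 mm opening when it lies along the rail
- vial_a: standing glass specimen vial with a black cap, 21 mm across, 68 mm tall, beyond the guide rail; bystander, origin under its centre
- vial_b: the same kind of vial, on the bench on the open (-y) side of the deck; bystander, origin under its centre
- vial_rack: white wire rack of black-capped vials, 110 x 84 mm, 73 mm tall, left of the receiver; bystander, origin under its centre
- stain_bottle: amber bottle, 48 mm across, 100 mm tall, right of the receiver's tray; bystander, origin under its centre
- marker: marker pen lying on the bench, 125 x 13 x 13 mm, to the right of the deck; bystander, origin under its centre, x along the pen
- stain_jar: square staining jar with a white lid, 60 x 60 mm, 87 mm tall, far left; bystander, origin under its centre

How it is judged:
By the outcome, as a careful person would: the job done as asked, in the order asked, and still so for the second after the job is handed in, with the robot touching nothing.
It also fails if it takes over 54 s, if anything falls off the work surface, if the arm or the gripper's body presses on something with over 40 N, if the wrist force passes 120 N, or if a joint passes its speed limit or range.

### The arm

A 6-joint arm with a two-finger parallel gripper is mounted at the origin on the work surface. World frame = base frame: x ahead of the robot, y to its left, z up, the work surface at z = 0. Lengths are in m, angles in rad, forces in N, time in s.
With the tool pointing down it reaches from about 0.425 to 0.95 m from the base axis. Payload 3.5 kg.
Tool frame: the origin (TCP) lies on the centre line of the jaws, within the pads' length; the fingertips stand 25 mm ahead of it and the grasp point (between the pads) lies 6 mm ahead of it (ctrl.finger_overhang is the distance from the TCP to the fingertips, in m); z points along the fingers, y is the line along which they close (so a half turn about z gives the same grasp; the last joint's range is limited). The gripper opens to 85 mm and grips with 20 to 120 N. Pads are 22 mm wide; open, the fingers measure 114 mm over their backs; the gripper's body (76 mm by 85 mm) begins 54 mm behind the grasp point. The pads swing forward as they close: fully open they stand 13 mm farther back than shut.
Start: joints at [-1.345, 0.286, 1.577, -0, 1.279, -0.15], TCP at [0.248, -0.628, 0.256] pointing down, gripper open.
Joint ranges: [-2.77, 2.77], [-0.9, 2.22], [0.21, 2.48], [-1.53, 4.67], [0.24, 2.81], [-2.84, 2.84]. Speed limits (rad/s): [2.79, 2.79, 3.14, 3.14, 3.14, 3.14].

### API

Orientations are given as a unit quaternion [x, y, z, w].
In Python, from plant import get_state, imaging, job, ctrl gives the robot as it stands.
- The arm moves only by the tool jog_arm, never from a script. Its argument "increments" is a list of rows, each an object of numbers: "dx", "dy", "dz": the shift along the world's x, y, z each as a share of 12 cm, from -1 to 1; "ax", "ay", "az": the turn, a rotation vector about the world's x, y, z each as a share of pi/2 rad, from -1 to 1; "gripper": the gripper command: -1 is shut, 1 is fully open, values between are in proportion. A call has 1 to 10 rows; each row is the pose to reach, as a shift and turn from the pose commanded when the call began; what a row does not reach only later rows make up. A row lasts 1/10 s, in which the tool goes at most 50 mm and 8.59 degrees, less where a joint would pass 70% of its speed; a pose out of reach is approached as far as the arm can. A call with a number of a shift or a turn outside -1 to 1 is refused whole. A call with a gripper value outside its range is refused whole. The fingers move at their own pace and stop on an object; "force" is the grip in N (left out, the last holds). Time passes only in rows, so rows that repeat a pose let the fingers close. It gives the time, the measured TCP pose, the force, the opening and the grip force at its end, in the units of the state.
- get_state(): the state, without advancing time (a new reading comes with each control period).
- imaging.read_camera(name): name is "scene" or "top"; returns a dict with "frame" (420x560x3 uint8, blue, green, red), "depth" (420x560 float32, m along the optical axis (not along the pixel's ray), 0 where there is no reading), "camera_matrix" (3x3 intrinsics, pixels), "extrinsics" (4x4, takes a point from camera to world coordinates). Camera axes: x right, y up, looking along -z (the intrinsics and any distortion apply to the point x, -y, -z); pixel columns grow to the right and rows downward; lengths in m; the calibration is good to about 2 mm. A picture is of the moment at which its call begins.
- job.sign_off(): hands the job in; it is judged then, once.
The state is a dict: "time": time; "qpos": joint angles; "dq": joint speeds; "joint_efforts": joint torques, N m; "eef_pos": TCP position; "tcp_rot": TCP orientation; "contact_force": force on the tool from outside, world axes, zero at the start; "wrist_torque": the same for the moment, N m; "opening": opening from 0.0 (shut) to 1.0 (fully open); "finger_force": force on a finger pad.
Only numpy, scipy, OpenCV 4.12 (cv2) and the standard library are available. Lean on these libraries where they do the work, as an engineer would, in place of code of your own. Each camera call takes 0.05 s, during which the arm holds its last target. There are 200 camera calls.

## Working session

There is one attempt and no reset: what is moved stays moved. The work goes in short steps, Python scripts to look and compute and a tool call to move; the robot and the scene stay as the last step left them, time stands still between calls to the robot, and variables do not carry over. Pictures are saved under pics/ and viewed, at most 10 in all, crops included, and the job is handed in when it is done.

Besides the shell and the picture viewer there is one more tool, called after "Emit:" as name([rows], argument=value, ...), one row to a line, values as JSON. jog_arm: Moves the arm, as the interface text tells. Shift numbers are shares of 12 cm and turn numbers shares of pi/2 rad, none past 1 either way. Its arguments: {"type":"object","properties":{"increments":{"type":"array"},"force":{"type":"number"}},"required":["increments"]}

```bash
mkdir -p pics; ls
cat > h.py <<'E'
import numpy as np, cv2
from plant import get_state, imaging, job, ctrl
def cam(n):
    c=imaging.read_camera(n); K=np.array(c["camera_matrix"]); T=np.array(c["extrinsics"]); d=c["depth"]
    v,u=np.mgrid[:d.shape[0],:d.shape[1]]
    P=np.stack([(u-K[0,2])/K[0,0]*d,-(v-K[1,2])/K[1,1]*d,-d],-1)@T[:3,:3].T+T[:3,3]
    P[d==0]=np.nan
    return c["frame"],P,K,T
E
python3 - <<'E'
from h import *
for n in("scene","top"):
    f,P,K,T=cam(n); cv2.imwrite(f"pics/{n}0.png",f); np.save(n+"0.npy",P); print(n,K.round(1).tolist(),T.round(3).tolist())
s=get_state(); print(s, ctrl.finger_overhang)
E
```

```text
pics
scene [[384.2, 0.0, 278.0], [0.0, 384.2, 205.5], [0.0, 0.0, 1.0]] [[-0.414, -0.543, 0.73, 1.103], [0.91, -0.255, 0.326, 0.258], [0.009, 0.8, 0.6, 0.526], [0.0, 0.0, 0.0, 1.0]]
top [[438.7, 0.0, 280.9], [0.0, 438.7, 214.5], [0.0, 0.0, 1.0]] [[-0.035, 0.976, -0.216, 0.343], [-0.999, -0.034, 0.01, 0.015], [0.002, 0.216, 0.976, 1.154], [0.0, 0.0, 0.0, 1.0]]
{'time': 0.1, 'qpos': array([-1.34498392e+00,  2.87120476e-01,  1.57798939e+00, -2.76971815e-05,
        1.27857520e+00, -1.49992001e-01]), 'dq': array([-0.00117442, -0.00063374, -0.0026125 , -0.00040637,  0.00122259,
        0.00071844]), 'joint_efforts': array([ 4.40485410e-04, -4.07295513e+01, -2.93698668e+01, -1.81475434e-04,
        3.42116829e-03, -3.15972869e-06]), 'eef_pos': array([ 0.2476486 , -0.62737157,  0.2550788 ]), 'tcp_rot': array([ 9.82396976e-01,  1.86802268e-01, -5.29000399e-05, -1.04494824e-03]), 'contact_force': array([-0.5385099 , -0.15238656, -0.97422796]), 'wrist_torque': array([-0.00960689, -0.03852877, -0.00020035]), 'finger_force': 0.0, 'opening': 1.003779181336124} 0.025
```

View pics/scene0.png

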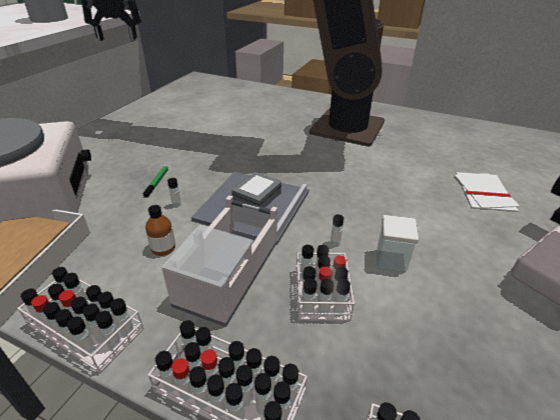

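View pics/top0.png

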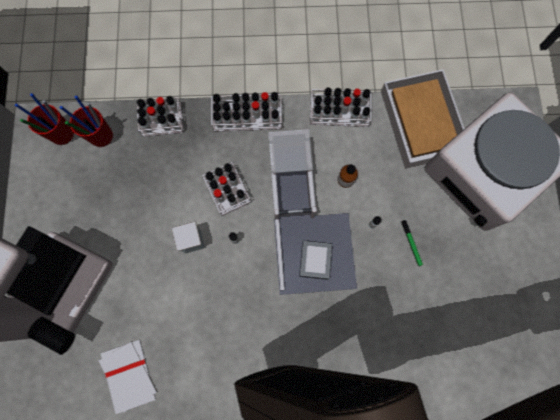

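The top view shows the box at about (316,260) on the deck (280–355, 213–293), the rail at column ~280, the flap near row 212 and the tray above it. vial_b is at (376,221), vial_a at (234,237) and the marker at (412,243). Next I measure from the depth in both views.

```bash
cat > m.py <<'E'
from h import *
def rect(p): 
    r=cv2.minAreaRect((p[:,:2]*1000).astype(np.float32)); return np.round(r[0],1),np.round(r[1],1),round(r[2],2)
for n in("scene","top"):
    P=np.load(n+"0.npy"); x,y,z=P[...,0],P[...,1],P[...,2]
    # region of receiver
    v,u=np.mgrid[:420,:560]
    roi=(u>262)&(u<362)&(v>195)&(v<300) if n=="top" else (u>185)&(u<315)&(v>165)&(v<260)
    for nm,lo,hi in(("deck",.005,.016),("rail",.024,.034),("box",.038,.049),("posts",.083,.096),("walls",.064,.074)):
        m=roi&(z>lo)&(z<hi); m=m.astype(np.uint8)
        k,l,st,c=cv2.connectedComponentsWithStats(m,connectivity=8)
        for i in np.argsort(-st[1:,4])[:2]+1:
            if st[i,4]<12: continue
            q=P[l==i]; print(n,nm,st[i,4],"z",np.median(q[:,2]).round(4),rect(q),"box px",st[i,:4])
P=np.load("top0.npy")
for (u,v) in((376,221),(234,237),(412,243),(348,175)): print(P[v,u].round(3))
E
python3 m.py
```

```text
scene deck 982 z 0.0105 (array([ 492.7, -155.4]), array([201.7,  52.3]), 3.1) box px [191 172  59  53]
scene deck 536 z 0.0106 (array([456.7, -26.3]), array([144. ,  47.3]), 3.14) box px [263 183  37  40]
scene rail 335 z 0.0299 (array([531.1,  14.1]), array([268.1,  10.6]), 2.5) box px [258 184  48  76]
scene rail 181 z 0.0293 (array([489.6, -61. ]), array([ 57.1, 115.3]), 42.92) box px [231 186  50  21]
scene box 841 z 0.0446 (array([469.2, -79.8]), array([75.9, 91.6]), 81.4) box px [231 172  50  30]
scene box 192 z 0.0438 (array([595. , -49.1]), array([42.4, 85.6]), 36.65) box px [220 214  45  17]
scene posts 187 z 0.0956 (array([728.9, -45. ]), array([67.6, 38.8]), 25.3) box px [188 231  26  29]
scene posts 127 z 0.0953 (array([710. ,  11.9]), array([50.6, 29.4]), 1.88) box px [228 238  25  22]
scene walls 629 z 0.0699 (array([646.5, -28.5]), array([129.7, 105.8]), 2.63) box px [209 205  68  55]
scene walls 118 z 0.0722 (array([641.9, 107.7]), array([20. , 20.2]), 40.2) box px [301 244  13  13]
top deck 4422 z 0.011 (array([493.5, -80.6]), array([211.8, 205.2]), 1.61) box px [274
[... 190 characters left out ...]
x px [275 218   9  72]
top box 1005 z 0.0452 (array([468.9, -78.8]), array([75.2, 90.4]), 82.21) box px [299 241  33  38]
top box 21 z 0.0425 (array([587.2, -44. ]), array([ 2.1, 39.2]), 1.88) box px [292 213  16   3]
top posts 68 z 0.0865 (array([584.9,  -2. ]), array([47.4, 13.6]), 87.95) box px [274 209  20   6]
top posts 58 z 0.0868 (array([586.3, -62.8]), array([14.5, 37.9]), 13.59) box px [300 206  16   7]
top walls 49 z 0.0708 (array([614.4,  18.5]), array([33.5,  9.6]), 5.93) box px [273 196   5  14]
top walls 43 z 0.0709 (array([613.5, -75.3]), array([28.4, 10.5]), 7.54) box px [310 196   5  12]
[ 0.557 -0.235  0.068]
[0.528 0.124 0.072]
[ 0.506 -0.337  0.016]
[ 0.677 -0.17   0.081]
```

Run:
```python
import cv2
a=cv2.imread("pics/top0.png")[120:300,220:400]; b=cv2.imread("pics/scene0.png")[160:320,150:320]
a=cv2.resize(a,(400,400),interpolation=cv2.INTER_CUBIC); b=cv2.resize(b,(400,400),interpolation=cv2.INTER_CUBIC)
cv2.imwrite("pics/c1.png",cv2.hconcat([a,b]))
```

```text
(no output)
```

View pics/c1.png

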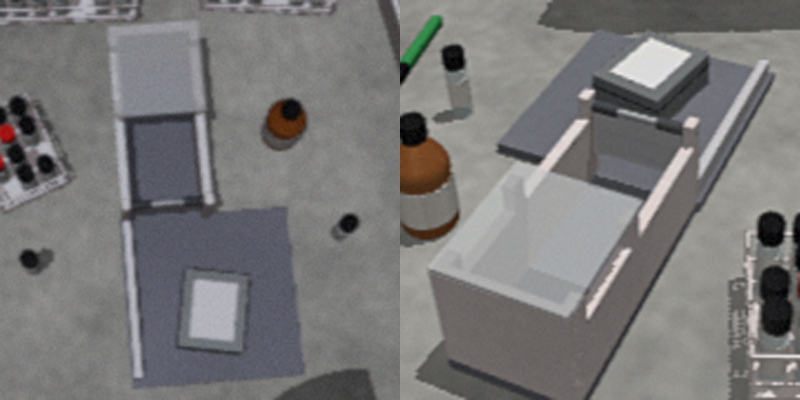

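Receiver: yaw about +2.5°, origin about (0.586, −0.030), and the two views agree. The box is at (0.469, −0.079), yaw about −8°, with its lid at z ≈ 0.045 in both views. I'll push it sideways with two half-spread fingers to square it against the rail. First I transit to the open side, with tool y along the rail.

Emit:
jog_arm([
  {"dx":0.5,"dy":1,"az":0.788,"gripper":0},
  {"dx":0.5,"dy":1,"az":0.788,"gripper":0},
  {"dx":0.5,"dy":1,"az":0.788,"gripper":0},
  {"dx":0.5,"dy":1,"az":0.788,"gripper":0},
  {"dx":0.5,"dy":1,"az":0.788,"gripper":0},
  {"dx":0.5,"dy":1,"az":0.788,"gripper":0},
  {"dx":0.5,"dy":1,"az":0.788,"gripper":0},
  {"dx":0.5,"dy":1,"az":0.788,"gripper":0},
  {"dx":0.5,"dy":1,"az":0.788,"gripper":0},
  {"dx":0.5,"dy":1,"az":0.788,"gripper":0},
])

```text
$.increments[0]: bad value
```

Emit:
jog_arm([
  {"dx":0.5,"dy":1,"gripper":0},
  {"dx":0.5,"dy":1,"gripper":0},
  {"dx":0.5,"dy":1,"gripper":0},
  {"dx":0.5,"dy":1,"gripper":0},
])

```text
$.increments[0]: bad value
```

Emit:
jog_arm([
  {"dx":0.5,"dy":1,"gripper":0},
  {"dx":0.5,"dy":1,"gripper":0},
  {"dx":0.5,"dy":1,"gripper":0},
  {"dx":0.5,"dy":1,"gripper":0},
])

```text
$.increments[0]: bad value
```

Emit:
jog_arm([
  {"dx":0.375,"dy":0.9,"dz":-0.8,"gripper":0},
  {"dx":0.375,"dy":0.9,"dz":-0.8,"gripper":0},
  {"dx":0.375,"dy":0.9,"dz":-0.8,"gripper":0},
  {"dx":0.375,"dy":0.9,"dz":-0.8,"gripper":0},
  {"dx":0.375,"dy":0.9,"dz":-0.8,"gripper":0},
])

```text
$.increments[0]: bad value
```

Emit:
jog_arm([
  {"dx":0.5,"dy":1.0,"dz":0.0,"ax":0.0,"ay":0.0,"az":0.788,"gripper":0.0},
  {"dx":0.5,"dy":1.0,"dz":0.0,"ax":0.0,"ay":0.0,"az":0.788,"gripper":0.0},
  {"dx":0.5,"dy":1.0,"dz":0.0,"ax":0.0,"ay":0.0,"az":0.788,"gripper":0.0},
  {"dx":0.5,"dy":1.0,"dz":0.0,"ax":0.0,"ay":0.0,"az":0.788,"gripper":0.0},
  {"dx":0.5,"dy":1.0,"dz":0.0,"ax":0.0,"ay":0.0,"az":0.788,"gripper":0.0},
  {"dx":0.5,"dy":1.0,"dz":0.0,"ax":0.0,"ay":0.0,"az":0.788,"gripper":0.0},
  {"dx":0.5,"dy":1.0,"dz":0.0,"ax":0.0,"ay":0.0,"az":0.788,"gripper":0.0},
  {"dx":0.5,"dy":1.0,"dz":0.0,"ax":0.0,"ay":0.0,"az":0.788,"gripper":0.0},
  {"dx":0.5,"dy":1.0,"dz":0.0,"ax":0.0,"ay":0.0,"az":0.788,"gripper":0.0},
])

```text
time: 1.0
eef_pos: [0.3077, -0.5075, 0.2556]
tcp_rot: [0.691, 0.723, 0.0, -0.001]
contact_force: [-0.5, 0.9, -0.3]
opening: 0.498
finger_force: 0.0
```

Emit:
jog_arm([
  {"dx":0.5,"dy":1.0,"dz":0.0,"ax":0.0,"ay":0.0,"az":0.0,"gripper":0.0},
  {"dx":0.5,"dy":1.0,"dz":0.0,"ax":0.0,"ay":0.0,"az":0.0,"gripper":0.0},
  {"dx":0.5,"dy":1.0,"dz":0.0,"ax":0.0,"ay":0.0,"az":0.0,"gripper":0.0},
  {"dx":0.5,"dy":1.0,"dz":0.0,"ax":0.0,"ay":0.0,"az":0.0,"gripper":0.0},
])

```text
time: 1.4
eef_pos: [0.369, -0.3843, 0.2557]
tcp_rot: [0.69, 0.724, 0.001, -0.001]
contact_force: [-1.4, -1.0, -0.2]
opening: 0.503
finger_force: 0.0
```

Emit:
jog_arm([
  {"dx":0.5,"dy":1.0,"dz":0.0,"ax":0.0,"ay":0.0,"az":0.0,"gripper":0.0},
  {"dx":0.5,"dy":1.0,"dz":0.0,"ax":0.0,"ay":0.0,"az":0.0,"gripper":0.0},
  {"dx":0.5,"dy":1.0,"dz":0.0,"ax":0.0,"ay":0.0,"az":0.0,"gripper":0.0},
  {"dx":0.5,"dy":1.0,"dz":0.0,"ax":0.0,"ay":0.0,"az":0.0,"gripper":0.0},
])

```text
time: 1.8
eef_pos: [0.4287, -0.2654, 0.256]
tcp_rot: [0.69, 0.724, 0.0, -0.0]
contact_force: [-0.9, 0.6, 0.2]
opening: 0.5
finger_force: 0.0
```

Emit:
jog_arm([
  {"dx":0.375,"dy":0.9,"dz":-0.8,"ax":0.0,"ay":0.0,"az":0.0,"gripper":0.0},
  {"dx":0.375,"dy":0.9,"dz":-0.8,"ax":0.0,"ay":0.0,"az":0.0,"gripper":0.0},
  {"dx":0.375,"dy":0.9,"dz":-0.8,"ax":0.0,"ay":0.0,"az":0.0,"gripper":0.0},
  {"dx":0.375,"dy":0.9,"dz":-0.8,"ax":0.0,"ay":0.0,"az":0.0,"gripper":0.0},
  {"dx":0.375,"dy":0.9,"dz":-0.8,"ax":0.0,"ay":0.0,"az":0.0,"gripper":0.0},
])

```text
time: 2.3
eef_pos: [0.4723, -0.1602, 0.1592]
tcp_rot: [0.691, 0.722, -0.001, -0.001]
contact_force: [0.1, -0.9, 0.5]
opening: 0.501
finger_force: 0.0
```

Emit:
jog_arm([
  {"dx":0.0,"dy":0.0,"dz":-0.4,"ax":0.0,"ay":0.0,"az":0.0,"gripper":0.0},
  {"dx":0.0,"dy":0.0,"dz":-0.7,"ax":0.0,"ay":0.0,"az":0.0,"gripper":0.0},
  {"dx":0.0,"dy":0.0,"dz":-0.85,"ax":0.0,"ay":0.0,"az":0.0,"gripper":0.0},
  {"dx":0.0,"dy":0.0,"dz":-0.95,"ax":0.0,"ay":0.0,"az":0.0,"gripper":0.0},
  {"dx":0.0,"dy":0.0,"dz":-0.95,"ax":0.0,"ay":0.0,"az":0.0,"gripper":0.0},
])

```text
time: 2.8
eef_pos: [0.4725, -0.1613, 0.0459]
tcp_rot: [0.692, 0.721, -0.0, -0.0]
contact_force: [-0.1, -0.7, 0.2]
opening: 0.499
finger_force: 0.0
```

Run:
```python
from h import *
a,P,K,T=cam("top"); b,Q,_,_=cam("scene")
np.save("top1.npy",P);np.save("scene1.npy",Q)
a=cv2.resize(a[170:310,220:400],(400,311),interpolation=cv2.INTER_CUBIC); b=cv2.resize(b[130:270,150:330],(400,311),interpolation=cv2.INTER_CUBIC)
cv2.imwrite("pics/c2.png",cv2.hconcat([a,b]))
```

```text
(no output)
```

View pics/c2.png

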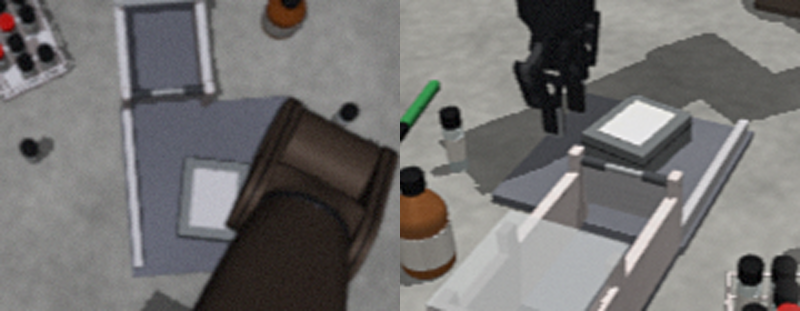

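The fingers stand on the deck to the right of the box (about (560,110) in the scene crop) and touch nothing. Now the sideways push.

Emit:
jog_arm([
  {"dx":-0.01,"dy":0.1,"dz":0.0,"ax":0.0,"ay":0.0,"az":0.0,"gripper":0.0},
  {"dx":-0.01,"dy":0.16,"dz":0.0,"ax":0.0,"ay":0.0,"az":0.0,"gripper":0.0},
  {"dx":-0.01,"dy":0.22,"dz":0.0,"ax":0.0,"ay":0.0,"az":0.0,"gripper":0.0},
  {"dx":-0.01,"dy":0.28,"dz":0.0,"ax":0.0,"ay":0.0,"az":0.0,"gripper":0.0},
  {"dx":-0.015,"dy":0.33,"dz":0.0,"ax":0.0,"ay":0.0,"az":0.0,"gripper":0.0},
  {"dx":-0.017,"dy":0.38,"dz":0.0,"ax":0.0,"ay":0.0,"az":0.0,"gripper":0.0},
  {"dx":-0.02,"dy":0.43,"dz":0.0,"ax":0.0,"ay":0.0,"az":0.0,"gripper":0.0},
  {"dx":-0.02,"dy":0.48,"dz":0.0,"ax":0.0,"ay":0.0,"az":0.0,"gripper":0.0},
  {"dx":-0.023,"dy":0.53,"dz":0.0,"ax":0.0,"ay":0.0,"az":0.0,"gripper":0.0},
  {"dx":-0.025,"dy":0.57,"dz":0.0,"ax":0.0,"ay":0.0,"az":0.0,"gripper":0.0},
])

```text
time: 3.9
eef_pos: [0.4697, -0.091, 0.0463]
tcp_rot: [0.692, 0.722, -0.0, -0.0]
contact_force: [-0.3, -2.0, 1.2]
opening: 0.503
finger_force: 0.9
```

Emit:
jog_arm([
  {"dx":-0.002,"dy":0.03,"dz":0.0,"ax":0.0,"ay":0.0,"az":0.0,"gripper":0.0},
  {"dx":-0.004,"dy":0.06,"dz":0.0,"ax":0.0,"ay":0.0,"az":0.0,"gripper":0.0},
  {"dx":-0.004,"dy":0.08,"dz":0.0,"ax":0.0,"ay":0.0,"az":0.0,"gripper":0.0},
  {"dx":-0.004,"dy":0.08,"dz":0.0,"ax":0.0,"ay":0.0,"az":0.0,"gripper":0.0},
])

```text
time: 4.3
eef_pos: [0.469, -0.0813, 0.0461]
tcp_rot: [0.692, 0.722, 0.0, -0.001]
contact_force: [0.7, -0.9, 0.4]
opening: 0.496
finger_force: 0.0
```

```bash
cat > b.py <<'E'
from h import *
import sys
Rz=lambda d:np.array([[np.cos(d),-np.sin(d)],[np.sin(d),np.cos(d)]]); R=Rz(np.radians(2.5)); O=np.array([.5863,-.0296])
f,P,_,_=cam("scene"); f2,P2,_,_=cam("top")
for n,p in(("scene",P),("top",P2)):
    q=p.copy(); q[...,:2]=(p[...,:2]-O)@R
    m=(q[...,0]>-190)&(abs(q[...,2]-.0445)<.004)&(q[...,0]>-.2)&(q[...,0]<.12)&(q[...,1]>-.12)&(q[...,1]<.046)
    k,l,st,c=cv2.connectedComponentsWithStats(m.astype(np.uint8)); 
    for i in np.argsort(-st[1:,4])[:3]+1:
        r=cv2.minAreaRect((q[l==i][:,:2]*1000).astype(np.float32)); print(n,st[i,4],np.round(r[0],1),np.round(r[1],1),round(r[2],1))
cv2.imwrite(sys.argv[1],cv2.hconcat([cv2.resize(f2[130:310,220:400],(400,400),interpolation=cv2.INTER_CUBIC),cv2.resize(f[130:310,150:330],(400,400),interpolation=cv2.INTER_CUBIC)]))
E
python3 b.py pics/c3.png
```

```text
scene 862 [-125.3   -7.7] [91.4 94.3] 0.4
scene 140 [  8.2 -19.6] [42.7 85.7] 34.3
top 214 [-120.6   25.5] [30.6 81.1] 85.4
top 9 [ 0.2 15.6] [20.8  1.4] 86.5
top 6 [-1.6 39.5] [ 2.7 12.4] 23.7
```

Emit:
jog_arm([
  {"dx":0.0,"dy":0.015,"dz":0.0,"ax":0.0,"ay":0.0,"az":0.0,"gripper":0.0},
  {"dx":0.0,"dy":0.025,"dz":0.0,"ax":0.0,"ay":0.0,"az":0.0,"gripper":0.0},
  {"dx":0.0,"dy":0.025,"dz":0.0,"ax":0.0,"ay":0.0,"az":0.0,"gripper":0.0},
])

```text
time: 4.7
eef_pos: [0.469, -0.0791, 0.0461]
tcp_rot: [0.692, 0.722, -0.0, -0.0]
contact_force: [-0.1, -2.3, -0.7]
opening: 0.498
finger_force: 1.3
```

```bash
python3 b.py pics/c4.png
```

```text
scene 877 [-125.9   -6. ] [92.7 95. ] 0.9
scene 144 [  8.2 -19.2] [43.3 85.3] 32.9
top 193 [-119.3   28. ] [30.6 78.8] 85.5
top 12 [ 0.1 13. ] [26.   1.6] 89.2
top 5 [ -0.2 -23.4] [ 0.8 10.6] 2.4
```

View pics/c4.png

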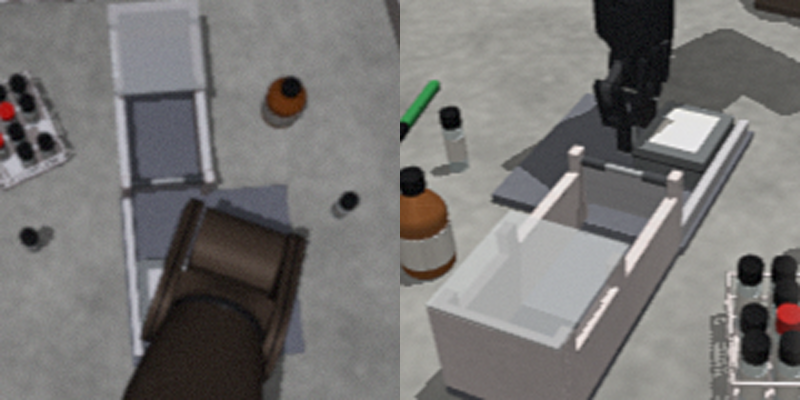

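The box lies parallel to the rail with its left edge at about y = 42–43. I'll nudge further until the force shows rail contact.

Emit:
jog_arm([
  {"dx":0.0,"dy":0.015,"dz":0.0,"ax":0.0,"ay":0.0,"az":0.0,"gripper":0.0},
  {"dx":0.0,"dy":0.025,"dz":0.0,"ax":0.0,"ay":0.0,"az":0.0,"gripper":0.0},
  {"dx":0.0,"dy":0.025,"dz":0.0,"ax":0.0,"ay":0.0,"az":0.0,"gripper":0.0},
])

```text
time: 5.1
eef_pos: [0.4693, -0.0788, 0.0469]
tcp_rot: [0.691, 0.723, -0.003, 0.002]
contact_force: [-4.4, -13.9, 0.1]
opening: 0.501
finger_force: 6.7
```

Rail contact is confirmed (14 N). I'll back off sideways, lift, then check the box and the arm kinematics.

Emit:
jog_arm([
  {"dx":0.0,"dy":-0.05,"dz":0.0,"ax":0.0,"ay":0.0,"az":0.0,"gripper":0.0},
  {"dx":0.015,"dy":-0.3,"dz":0.0,"ax":0.0,"ay":0.0,"az":0.0,"gripper":0.0},
  {"dx":0.02,"dy":-0.45,"dz":0.0,"ax":0.0,"ay":0.0,"az":0.0,"gripper":0.0},
  {"dx":0.02,"dy":-0.45,"dz":0.3,"ax":0.0,"ay":0.0,"az":0.0,"gripper":-1.0},
  {"dx":0.02,"dy":-0.45,"dz":0.7,"ax":0.0,"ay":0.0,"az":0.0,"gripper":-1.0},
  {"dx":0.02,"dy":-0.45,"dz":1.0,"ax":0.0,"ay":0.0,"az":0.0,"gripper":-1.0},
  {"dx":0.02,"dy":-0.45,"dz":1.0,"ax":0.0,"ay":0.0,"az":0.0,"gripper":-1.0},
])

```text
time: 5.8
eef_pos: [0.4753, -0.1312, 0.1728]
tcp_rot: [0.692, 0.722, 0.002, 0.006]
contact_force: [0.3, -0.2, 0.4]
opening: -0.004
finger_force: 0.0
```

```bash
python3 b.py pics/c5.png; python3 -c "
from h import *
s=get_state(); print(s['qpos'].round(4).tolist(),s['eef_pos'].round(4),s['tcp_rot'].round(4))"
```

```text
scene 815 [-125.7    3.5] [91.6 75.7] 0.4
scene 138 [  8.4 -19.2] [42.1 85.6] 33.4
top 901 [-125.8    4.2] [90. 75.] 0.0
top 8 [ 0.3 14.3] [18.1  0.9] 88.9
top 8 [  0.1 -19.5] [18.5  1.3] 89.5
[-0.4761, -0.0328, 2.1014, 0.0011, 1.0708, -0.5193] [ 0.4722 -0.1297  0.1673] [0.6919 0.722  0.0008 0.0009]
```

The box is flush and square to the rail, with centre (−126, +4) and yaw 0 in both views. Now I turn the tool 90° behind the box, then lean it forward.

Emit:
jog_arm([
  {"dx":-0.3,"dy":0.85,"dz":0.0,"ax":0.0,"ay":0.0,"az":-1.0,"gripper":-1.0},
  {"dx":-0.3,"dy":0.85,"dz":0.0,"ax":0.0,"ay":0.0,"az":-1.0,"gripper":-1.0},
  {"dx":-0.3,"dy":0.85,"dz":0.0,"ax":0.0,"ay":0.0,"az":-1.0,"gripper":-1.0},
  {"dx":-0.3,"dy":0.85,"dz":0.0,"ax":0.0,"ay":0.0,"az":-1.0,"gripper":-1.0},
  {"dx":-0.3,"dy":0.85,"dz":0.0,"ax":0.0,"ay":0.0,"az":-1.0,"gripper":-1.0},
  {"dx":-0.3,"dy":0.85,"dz":0.0,"ax":0.0,"ay":0.0,"az":-1.0,"gripper":-1.0},
  {"dx":-0.3,"dy":0.85,"dz":0.0,"ax":0.0,"ay":0.0,"az":-1.0,"gripper":-1.0},
  {"dx":-0.3,"dy":0.85,"dz":0.0,"ax":0.0,"ay":0.0,"az":-1.0,"gripper":-1.0},
  {"dx":-0.3,"dy":0.85,"dz":0.0,"ax":0.0,"ay":0.0,"az":-1.0,"gripper":-1.0},
  {"dx":-0.3,"dy":0.85,"dz":0.0,"ax":0.0,"ay":0.0,"az":-1.0,"gripper":-1.0},
])

```text
time: 6.9
eef_pos: [0.4343, -0.0271, 0.1639]
tcp_rot: [0.998, 0.061, -0.002, -0.001]
contact_force: [0.5, 0.2, 0.2]
opening: 0.002
finger_force: 0.0
```

Emit:
jog_arm([
  {"dx":0.0,"dy":0.0,"dz":0.0,"ax":0.0,"ay":0.0,"az":-0.05,"gripper":-1.0},
  {"dx":0.0,"dy":0.0,"dz":0.0,"ax":0.0,"ay":0.0,"az":-0.05,"gripper":-1.0},
])

```text
time: 7.1
eef_pos: [0.4344, -0.0272, 0.1642]
tcp_rot: [1.0, 0.025, -0.002, -0.001]
contact_force: [-0.5, 0.3, 0.0]
opening: 0.001
finger_force: 0.0
```

```bash
python3 -c "
from h import *
s=get_state(); print(s['time'],s['qpos'].round(4).tolist(),s['eef_pos'].round(4),s['tcp_rot'].round(4))"
```

```text
7.1 [-0.2969, -0.159, 2.2231, 0.0007, 1.082, 1.2231] [ 0.4344 -0.0272  0.1642] [ 0.9997  0.0252 -0.002  -0.001 ]
```

Emit:
jog_arm([
  {"dx":0.0,"dy":0.0,"dz":0.0,"ax":0.024,"ay":-0.556,"az":0.0,"gripper":-1.0},
  {"dx":0.0,"dy":0.0,"dz":0.0,"ax":0.024,"ay":-0.556,"az":0.0,"gripper":-1.0},
  {"dx":0.0,"dy":0.0,"dz":0.0,"ax":0.024,"ay":-0.556,"az":0.0,"gripper":-1.0},
  {"dx":0.0,"dy":0.0,"dz":0.0,"ax":0.024,"ay":-0.556,"az":0.0,"gripper":-1.0},
  {"dx":0.0,"dy":0.0,"dz":0.0,"ax":0.024,"ay":-0.556,"az":0.0,"gripper":-1.0},
  {"dx":0.0,"dy":0.0,"dz":0.0,"ax":0.024,"ay":-0.556,"az":0.0,"gripper":-1.0},
  {"dx":0.0,"dy":0.0,"dz":0.0,"ax":0.024,"ay":-0.556,"az":0.0,"gripper":-1.0},
  {"dx":0.0,"dy":0.0,"dz":0.0,"ax":0.024,"ay":-0.556,"az":0.0,"gripper":-1.0},
])

```text
time: 7.9
eef_pos: [0.5011, -0.0367, 0.1833]
tcp_rot: [0.912, 0.024, 0.41, -0.01]
contact_force: [-0.5, -0.2, -0.5]
opening: 0.0
finger_force: 0.0
```

```bash
cat > fit.py <<'E'
from h import *
from scipy.optimize import least_squares
from scipy.spatial.transform import Rotation as Ro
s=get_state(); q=s['qpos']; print(s['time'],q.round(4).tolist(),s['eef_pos'].round(4),s['tcp_rot'].round(4), "z-axis",Ro.from_quat(s['tcp_rot']).as_matrix()[:,2].round(3))
E
python3 fit.py
```

```text
7.9 [-0.4395, -0.3475, 2.4848, 1.042, 0.4208, 0.2271] [ 0.5011 -0.0367  0.1833] [ 0.9118  0.024   0.4099 -0.0103] z-axis [ 0.747  0.039 -0.664]
```

```bash
cat > fit.py <<'E'
from h import *
from scipy.optimize import least_squares, minimize
from scipy.spatial.transform import Rotation as Ro
D=[([-1.34498,.28712,1.57799,0,1.27858,-.15],[.24765,-.62737,.25508]),([-.4761,-.0328,2.1014,.0011,1.0708,-.5193],[.4722,-.1297,.1673]),([-.2969,-.159,2.2231,.0007,1.082,1.2231],[.4344,-.0272,.1642]),([-.4395,-.3475,2.4848,1.042,.4208,.2271],[.5011,-.0367,.1833])]
def fk(q,p,full=False):
    h,l1,l2,L,d1,d2,e=p
    A=Ro.from_euler('ZY',[q[0],q[1]]); B=Ro.from_euler('ZY',[q[0],q[1]+q[2]]); C=B*Ro.from_euler('Z',q[3]); E=C*Ro.from_euler('Y',q[4])
    t=np.array([0,0,h])+Ro.from_euler('Z',q[0]).apply([0,d1,0])+A.apply([0,0,l1])+B.apply([0,0,l2])+C.apply([0,d2,0])+E.apply([e,0,L])
    return (t,E) if full else t
g=[(.15,.4,.4,.25,.05,.05,0),(.3,.4,.35,.3,.1,0,0),(.3,.35,.4,.3,0,.1,0.)]
if __name__=="__main__":
    for x0 in g:
        for w in (.003,):
            r=least_squares(lambda p:np.concatenate([np.ravel([(fk(q,p)-x)*1000 for q,x in D]),(p-np.array(x0))*w*10]),x0)
            print(r.cost.round(3),r.x.round(4),[np.round((fk(q,r.x)-x)*1000,1).tolist() for q,x in D], fk(D[3][0],r.x,True)[1].as_matrix()[:,2].round(3))
E
python3 fit.py
```

```text
0.548 [0.2058 0.4535 0.5667 0.2212 0.0974 0.0036 0.0036] [[-0.0, 0.2, 0.1], [0.7, -0.4, 0.0], [-0.6, 0.2, -0.1], [0.0, -0.0, -0.0]] [ 0.747  0.039 -0.664]
0.549 [0.2058 0.4535 0.5667 0.2212 0.0974 0.0036 0.0036] [[-0.0, 0.2, 0.1], [0.7, -0.4, 0.0], [-0.6, 0.2, -0.1], [0.0, -0.0, -0.0]] [ 0.747  0.039 -0.664]
0.549 [0.2058 0.4535 0.5667 0.2212 0.0974 0.0036 0.0036] [[-0.0, 0.2, 0.1], [0.7, -0.4, 0.0], [-0.6, 0.2, -0.1], [0.0, -0.0, -0.0]] [ 0.747  0.039 -0.664]
```

```bash
cat > tab.py <<'E'
from fit import *
p=np.array([.2058,.4535,.5667,.2212,.101,0,0]); R=Ro.from_euler('Z',2.5,degrees=True); O=np.array([.5863,-.0296,0])
def tcp(xc,lean,y=1,clear=3,hw=11,ov=25):
    f=np.radians(lean); a=np.array([np.sin(f),0,-np.cos(f)]); u=np.array([np.cos(f),0,np.sin(f)])
    # tip corners tip+-hw*u ; forward contact = corner with larger x
    zt=10+clear+hw*abs(np.sin(f)); xt=xc-hw*np.cos(f)
    return (np.array([xt,y,zt])-ov*a)/1000,a
def q3(xc,lean,**k):
    t,a=tcp(xc,lean,**k); W=O+R.apply(t)-p[3]*R.apply(a)
    r=np.sqrt(W[0]**2+W[1]**2-p[4]**2); d2=r*r+(W[2]-p[0])**2
    c=(d2-p[1]**2-p[2]**2)/(2*p[1]*p[2]); return np.degrees(np.arccos(np.clip(c,-1,1))), O+R.apply(t)
if __name__=="__main__":
    for xc in (-185,-171,-150,-130,-110,-90,-70,-50,-20,0,40):
        ok=[l for l in range(-20,61,5) if q3(xc,l)[0]<140]
        print(xc,"max lean",max(ok,default=None),[(l,q3(xc,l)[1].round(3).tolist()) for l in ok[-1:]])
E
python3 tab.py
```

```text
-185 max lean 0 [(0, [0.39, -0.037, 0.038])]
-171 max lean 5 [(5, [0.402, -0.037, 0.039])]
-150 max lean 10 [(10, [0.421, -0.036, 0.04])]
-130 max lean 15 [(15, [0.439, -0.035, 0.04])]
-110 max lean 20 [(20, [0.457, -0.034, 0.04])]
-90 max lean 25 [(25, [0.476, -0.033, 0.04])]
-70 max lean 30 [(30, [0.494, -0.033, 0.04])]
-50 max lean 35 [(35, [0.513, -0.032, 0.04])]
-20 max lean 45 [(45, [0.541, -0.031, 0.038])]
0 max lean 55 [(55, [0.559, -0.03, 0.036])]
40 max lean 60 [(60, [0.599, -0.028, 0.035])]
```

```bash
cat > ik.py <<'E'
from tab import *
def ik(xc,lean,**k):
    t,a=tcp(xc,lean,**k); t=O+R.apply(t); a=R.apply(a); W=t-p[3]*a
    rr=np.hypot(W[0],W[1]); q1=np.arctan2(W[1],W[0])-np.arcsin(p[4]/rr); r=np.sqrt(rr**2-p[4]**2); z=W[2]-p[0]
    c=(r*r+z*z-p[1]**2-p[2]**2)/(2*p[1]*p[2])
    if c<np.cos(2.46): return None
    q3=np.arccos(c); q2=np.arctan2(r,z)-np.arctan2(p[2]*np.sin(q3),p[1]+p[2]*np.cos(q3))
    v=(Ro.from_euler('ZY',[q1,q2+q3])).inv().apply(a); q5=np.arccos(v[2]); q4=np.arctan2(v[1],v[0])
    return np.round([q1,q2,q3,q4,q5],2).tolist()
if __name__=="__main__":
    for xc in (-190,-171,-140,-100,-70,-50,-20,0,20,38,42):
        print(xc,[(l,ik(xc,l)) for l in range(0,61,5) if ik(xc,l)][-5:])
E
python3 ik.py
```

```text
-190 [(0, [-0.36, -0.06, 2.42, 0.0, 0.79])]
-171 [(0, [-0.34, -0.02, 2.37, 0.0, 0.79]), (5, [-0.36, -0.07, 2.42, 0.05, 0.71])]
-140 [(0, [-0.31, 0.05, 2.3, 0.0, 0.79]), (5, [-0.33, 0.0, 2.35, 0.05, 0.71]), (10, [-0.35, -0.04, 2.4, 0.11, 0.63]), (15, [-0.38, -0.08, 2.45, 0.2, 0.55])]
-100 [(5, [-0.3, 0.09, 2.26, 0.04, 0.71]), (10, [-0.32, 0.05, 2.31, 0.1, 0.62]), (15, [-0.33, 0.01, 2.36, 0.19, 0.54]), (20, [-0.35, -0.02, 2.4, 0.31, 0.45]), (25, [-0.37, -0.05, 2.45, 0.48, 0.38])]
-70 [(10, [-0.29, 0.11, 2.24, 0.1, 0.63]), (15, [-0.31, 0.08, 2.29, 0.18, 0.54]), (20, [-0.33, 0.05, 2.34, 0.29, 0.45]), (25, [-0.34, 0.02, 2.38, 0.46, 0.37]), (30, [-0.36, 0.0, 2.43, 0.73, 0.3])]
-50 [(20, [-0.31, 0.09, 2.29, 0.28, 0.45]), (25, [-0.33, 0.06, 2.34, 0.44, 0.36]), (30, [-0.34, 0.04, 2.38, 0.71, 0.29]), (35, [-0.36, 0.03, 2.42, 1.11, 0.25]), (40, [-0.38, 0.03, 2.46, 1.58, 0.27])]
-20 [(30, [-0.32, 0.11, 2.31, 0.67, 0.29]), (35, [-0.33, 0.1, 2.35, 1.08, 0.24]), (40, [-0.35, 0.09, 2.39, 1.58, 0.25]), (45, [-0.36, 0.1, 2.43, 1.98, 0.31]), (50, [-0.38, 0.12, 2.45, 2.23, 0.41])]
0 [(40, [-0.33, 0.13, 2.35, 1.57, 0.24]), (45, [-0.34, 0.14, 2.38, 1.99, 0.3]), (50, [-0.35, 0.15, 2.41, 2.25, 0.39]), (55, [-0.37, 0.18, 2.43, 2.4, 0.51]), (60, [-0.38, 0.21, 2.45, 2.5, 0.63])]
20 [(40, [-0.31, 0.17, 2.3, 1.55, 0.22]), (45, [-0.32, 0.18, 2.33, 2.0, 0.28]), (50, [-0.34, 0.19, 2.36, 2.26, 0.38]), (55, [-0.35, 0.21, 2.39, 2.42, 0.49]), (60, [-0.36, 0.24, 2.41, 2.52, 0.62])]
38 [(40, [-0.3, 0.2, 2.26, 1.53, 0.22]), (45, [-0.31, 0.21, 2.29, 2.0, 0.27]), (50, [-0.32, 0.22, 2.32, 2.27, 0.36]), (55, [-0.33, 0.24, 2.35, 2.43, 0.48]), (60, [-0.34, 0.27, 2.37, 2.53, 0.6])]
42 [(40, [-0.29, 0.21, 2.25, 1.52, 0.21]), (45, [-0.31, 0.22, 2.28, 1.99, 0.27]), (50, [-0.32, 0.23, 2.31, 2.28, 0.36]), (55, [-0.33, 0.25, 2.34, 2.44, 0.47]), (60, [-0.34, 0.28, 2.36, 2.53, 0.6])]
```

My fitted model shows that strong lean is unreachable this close to the base. So I'll push in two stages: a near-vertical tool (0–20°) to bring the box's back end near the hinge, then re-enter with a lean of about 55° for the finish.

Emit:
jog_arm([
  {"dx":-0.1,"dy":0.0,"dz":0.0,"ax":-0.023,"ay":0.538,"az":0.0,"gripper":-1.0},
  {"dx":-0.2,"dy":0.0,"dz":0.0,"ax":-0.023,"ay":0.538,"az":0.0,"gripper":-1.0},
  {"dx":-0.4,"dy":0.0,"dz":0.0,"ax":-0.023,"ay":0.538,"az":0.0,"gripper":-1.0},
  {"dx":-0.5,"dy":0.0,"dz":-0.1,"ax":-0.023,"ay":0.538,"az":0.0,"gripper":-1.0},
  {"dx":-0.7,"dy":0.0,"dz":-0.1,"ax":-0.023,"ay":0.538,"az":0.0,"gripper":-1.0},
  {"dx":-0.93,"dy":0.0,"dz":-0.1,"ax":-0.023,"ay":0.538,"az":0.0,"gripper":-1.0},
  {"dx":-0.93,"dy":0.0,"dz":-0.1,"ax":-0.023,"ay":0.538,"az":0.0,"gripper":-1.0},
  {"dx":-0.93,"dy":0.0,"dz":-0.1,"ax":-0.023,"ay":0.538,"az":0.0,"gripper":-1.0},
  {"dx":-0.93,"dy":0.0,"dz":-0.1,"ax":-0.023,"ay":0.538,"az":0.0,"gripper":-1.0},
])

```text
time: 8.8
eef_pos: [0.3896, -0.0366, 0.1723]
tcp_rot: [1.0, 0.025, 0.0, -0.003]
contact_force: [0.2, -0.1, -0.1]
opening: -0.002
finger_force: 0.0
```

Run:
```python
from ik import *
s=get_state(); M=R.as_matrix().T@Ro.from_quat(s['tcp_rot']).as_matrix(); t=R.inv().apply(s['eef_pos']-O)*1000
print(s['qpos'].round(3), s['eef_pos'].round(4), "rec",t.round(1),"z",M[:,2].round(3),"y",M[:,1].round(3))
for xc,l in ((-186,0),(-170,0),(-150,5),(-130,10),(-110,15),(-100,17),(-90,20),(-70,20),(-50,20),(-30,20),(-10,20)): print(xc,l,(O+R.apply(tcp(xc,l)[0])).round(4).tolist())
```

```text
[-0.358 -0.294  2.315  0.006  1.122  1.159] [ 0.3896 -0.0366  0.1723] rec [-196.9    1.6  172.3] z [ 0.001  0.006 -1.   ] y [ 0.007 -1.    -0.006]
-186 0 [0.3894, -0.0372, 0.038]
-170 0 [0.4054, -0.0365, 0.038]
-150 5 [0.4233, -0.0357, 0.0389]
-130 10 [0.4412, -0.0349, 0.0395]
-110 15 [0.4593, -0.0341, 0.04]
-100 17 [0.4685, -0.0337, 0.0401]
-90 20 [0.4775, -0.0334, 0.0403]
-70 20 [0.4975, -0.0325, 0.0403]
-50 20 [0.5174, -0.0316, 0.0403]
-30 20 [0.5374, -0.0307, 0.0403]
-10 20 [0.5574, -0.0299, 0.0403]
```

Emit:
jog_arm([
  {"dx":0.0,"dy":0.0,"dz":-0.4,"ax":0.0,"ay":0.0,"az":0.0,"gripper":-1.0},
  {"dx":0.0,"dy":0.0,"dz":-0.75,"ax":0.0,"ay":0.0,"az":0.0,"gripper":-1.0},
  {"dx":0.0,"dy":0.0,"dz":-0.95,"ax":0.0,"ay":0.0,"az":0.0,"gripper":-1.0},
  {"dx":0.0,"dy":0.0,"dz":-1.0,"ax":0.0,"ay":0.0,"az":0.0,"gripper":-1.0},
])

```text
time: 9.2
eef_pos: [0.3868, -0.0358, 0.0498]
tcp_rot: [1.0, 0.025, -0.003, -0.004]
contact_force: [-0.7, -0.1, -0.4]
opening: 0.002
finger_force: 0.0
```

Emit:
jog_arm([
  {"dx":0.0,"dy":0.0,"dz":-0.1,"ax":0.0,"ay":0.0,"az":0.0,"gripper":-1.0},
  {"dx":0.0,"dy":0.0,"dz":-0.1,"ax":0.0,"ay":0.0,"az":0.0,"gripper":-1.0},
])

```text
time: 9.4
eef_pos: [0.3894, -0.0367, 0.0406]
tcp_rot: [1.0, 0.025, -0.0, -0.003]
contact_force: [0.4, -0.1, -0.1]
opening: 0.001
finger_force: 0.0
```

```bash
cat > st.py <<'E'
from ik import *
s=get_state(); M=R.as_matrix().T@Ro.from_quat(s['tcp_rot']).as_matrix(); t=R.inv().apply(s['eef_pos']-O)*1000
tip=t+25*M[:,2]; l=np.degrees(np.arctan2(M[0,2],-M[2,2]))
print(s['time'],s['qpos'].round(3), s['eef_pos'].round(4), "rec",t.round(1),"tip",tip.round(1),"lean",l.round(1),"z",M[:,2].round(3),"y",M[:,1].round(3),"contact x",(tip[0]+11*np.cos(np.radians(l))).round(1),"low z",(tip[2]-11*np.sin(np.radians(abs(l)))).round(1),"F",s['contact_force'].round(1))
E
python3 st.py; python3 b.py pics/c6.png
```

```text
9.4 [-0.358 -0.03   2.384  0.008  0.791  1.156] [ 0.3894 -0.0367  0.0406] rec [-197.     1.5   40.6] tip [-197.     1.7   15.6] lean 0.0 z [ 0.     0.006 -1.   ] y [ 0.006 -1.    -0.006] contact x -186.0 low z 15.6 F [ 0.4 -0.1 -0.1]
scene 812 [-125.9    3.4] [75.5 92.2] 89.7
scene 135 [  7.5 -19.5] [41.8 85.6] 32.7
scene 35 [-189.8    1.5] [ 8.7 29.2] 6.6
top 497 [-110.9    4.3] [74.8 60. ] 89.9
top 7 [-144.2   22.5] [ 1.6 16. ] 66.6
top 7 [-163.8   31. ] [ 1.6 15.6] 66.7
```

View pics/c6.png

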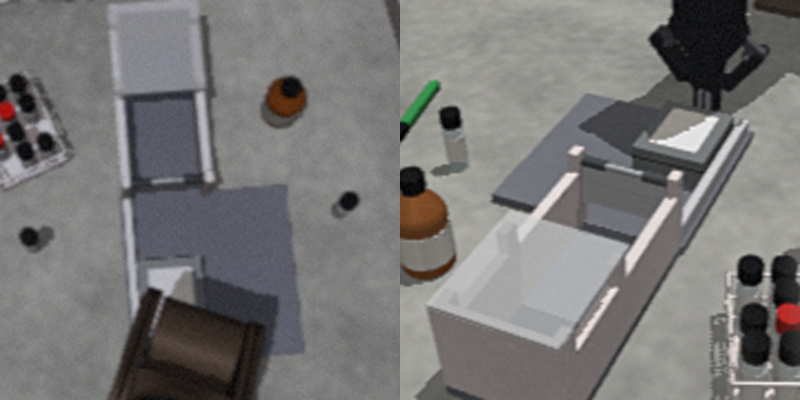

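The fingers stand about 15 mm behind the box, but the shut gripper's knuckles spread wide (scene crop, columns 650–765). I'll measure how far back from the tip they are before planning the reach under the hinge.

Run:
```python
from ik import *
f,P,_,_=cam("scene"); q=R.inv().apply((np.nan_to_num(P.reshape(-1,3),nan=9)-O))*1000
m=(q[:,0]>-260)&(q[:,0]<-130)&(abs(q[:,1])<90)&(q[:,2]>10)&(q[:,2]<200); g=q[m]-np.array([-197,1.6,15.6])
for h in range(0,140,6):
    s=g[(g[:,2]>=h)&(g[:,2]<h+6)]; s=s[(s[:,2]>32)|(s[:,0]<14)&(abs(s[:,1])<60)]
    if len(s): print(h,len(s),"y",np.percentile(s[:,1],[1,99]).round(0),"x",np.percentile(s[:,0],[1,50,99]).round(0), "xmax at |y|>40:",s[abs(s[:,1])>40][:,0].max().round(0) if (abs(s[:,1])>40).any() else None)
```

```text
0 3 y [49. 49.] x [13. 14. 14.] xmax at |y|>40: 14.0
12 11 y [-14.  48.] x [-6.  6. 13.] xmax at |y|>40: 13.0
18 26 y [-14.  13.] x [-4.  9. 12.] xmax at |y|>40: None
24 29 y [-14.  12.] x [-4.  8. 13.] xmax at |y|>40: None
30 31 y [-14.  12.] x [-3.  9. 13.] xmax at |y|>40: None
36 21 y [-13.  12.] x [ 3.  9. 13.] xmax at |y|>40: None
42 38 y [-27.  23.] x [ 3. 11. 15.] xmax at |y|>40: None
48 65 y [-33.  30.] x [-9. 12. 16.] xmax at |y|>40: None
54 93 y [-37.  34.] x [-11.  11.  14.] xmax at |y|>40: None
60 66 y [-42.  39.] x [-11.  12.  16.] xmax at |y|>40: 14.0
66 82 y [-46.  43.] x [-10.  12.  18.] xmax at |y|>40: 14.0
72 77 y [-52.  50.] x [-10.  12.  18.] xmax at |y|>40: 15.0
78 100 y [-56.  53.] x [-9. 12. 20.] xmax at |y|>40: 15.0
84 105 y [-62.  60.] x [-4. 12. 19.] xmax at |y|>40: 16.0
90 137 y [-60.  60.] x [-10.  10.  20.] xmax at |y|>40: 15.0
96 116 y [-55.  55.] x [-6. 10. 21.] xmax at |y|>40: 10.0
102 102 y [-40.  44.] x [-5. 11. 21.] xmax at |y|>40: 6.0
108 105 y [-41.  41.] x [-6. 11. 20.] xmax at |y|>40: 10.0
114 78 y [-40.  39.] x [-6. 11. 13.] xmax at |y|>40: 7.0
120 26 y [-36.  36.] x [-4.  9. 13.] xmax at |y|>40: None
126 22 y [-16.  35.] x [-1. 22. 37.] xmax at |y|>40: None
132 82 y [-35.  36.] x [-7. 31. 39.] xmax at |y|>40: None
138 84 y [-35.  36.] x [-5. 31. 39.] xmax at |y|>40: None
```

The fingers are narrow (±14 mm) for 40 mm behind the tip, and the knuckles exceed ±42 mm only from about 62 mm back. A final lean of about 58° with the contact at x ≈ 38 therefore clears the posts. Stage A is the near-vertical push.

Emit:
jog_arm([
  {"dx":0.083,"dy":0.004,"dz":0.0,"ax":0.0,"ay":0.0,"az":0.0,"gripper":-1.0},
  {"dx":0.15,"dy":0.007,"dz":0.0,"ax":0.0,"ay":0.0,"az":0.0,"gripper":-1.0},
  {"dx":0.207,"dy":0.009,"dz":0.0,"ax":0.001,"ay":-0.028,"az":0.0,"gripper":-1.0},
  {"dx":0.266,"dy":0.012,"dz":0.0,"ax":0.002,"ay":-0.056,"az":0.0,"gripper":-1.0},
  {"dx":0.325,"dy":0.014,"dz":0.0,"ax":0.003,"ay":-0.078,"az":0.0,"gripper":-1.0},
  {"dx":0.385,"dy":0.017,"dz":0.0,"ax":0.004,"ay":-0.1,"az":0.0,"gripper":-1.0},
  {"dx":0.445,"dy":0.019,"dz":0.0,"ax":0.005,"ay":-0.122,"az":0.0,"gripper":-1.0},
  {"dx":0.506,"dy":0.022,"dz":0.0,"ax":0.006,"ay":-0.144,"az":0.0,"gripper":-1.0},
  {"dx":0.566,"dy":0.025,"dz":0.0,"ax":0.007,"ay":-0.167,"az":0.0,"gripper":-1.0},
  {"dx":0.627,"dy":0.027,"dz":0.0,"ax":0.008,"ay":-0.189,"az":0.0,"gripper":-1.0},
])

```text
time: 10.55
eef_pos: [0.466, -0.0334, 0.0411]
tcp_rot: [0.988, 0.026, 0.149, -0.006]
contact_force: [-1.0, -0.4, -1.0]
opening: -0.002
finger_force: 0.5
```

```bash
python3 b.py pics/c7.png; python3 st.py
```

```text
scene 574 [-81.7   3.4] [75.5 95.1] 89.7
scene 135 [  8.6 -19.4] [43.3 85.4] 33.9
top 920 [-57.4   4.3] [90.2 74.8] 0.1
top 7 [ 0.4 18.2] [15.6  0.8] 85.9
top 6 [  0.2 -14.2] [13.1  0.9] 87.3
10.65 [-0.348  0.018  2.36   0.247  0.501  0.97 ] [ 0.4661 -0.0336  0.0412] rec [-120.3    1.3   41.2] tip [-112.9    1.4   17.3] lean 17.2 z [ 0.295  0.005 -0.955] y [ 0.008 -1.    -0.003] contact x -102.4 low z 14.1 F [ 1.1 -0.2  0.4]
```

Emit:
jog_arm([
  {"dx":0.075,"dy":0.003,"dz":0.0,"ax":0.001,"ay":-0.01,"az":0.0,"gripper":-1.0},
  {"dx":0.15,"dy":0.007,"dz":0.0,"ax":0.001,"ay":-0.02,"az":0.0,"gripper":-1.0},
  {"dx":0.225,"dy":0.01,"dz":0.0,"ax":0.001,"ay":-0.03,"az":0.0,"gripper":-1.0},
  {"dx":0.3,"dy":0.013,"dz":0.0,"ax":0.001,"ay":-0.033,"az":0.0,"gripper":-1.0},
  {"dx":0.37,"dy":0.016,"dz":0.0,"ax":0.001,"ay":-0.033,"az":0.0,"gripper":-1.0},
  {"dx":0.44,"dy":0.019,"dz":0.0,"ax":0.001,"ay":-0.033,"az":0.0,"gripper":-1.0},
])

```text
time: 11.25
eef_pos: [0.5188, -0.0312, 0.0409]
tcp_rot: [0.984, 0.025, 0.174, -0.006]
contact_force: [-1.2, -0.6, -0.9]
opening: 0.0
finger_force: 0.6
```

```bash
python3 b.py pics/c8.png; python3 st.py
```

```text
scene 229 [36.9 -7.7] [23.6 73.3] 0.9
scene 48 [-62.5   3. ] [13.3 27.4] 23.7
scene 12 [-41.8  39.6] [14.6  4.1] 22.0
top 539 [-20.8   5.5] [54.5 77.9] 0.6
top 97 [35.8  3.9] [11.9 75. ] 0.6
top 4 [ 34.4 -42.2] [0.1 6.4] 88.5
11.35 [-0.31   0.117  2.262  0.289  0.448  0.968] [ 0.5198 -0.0316  0.0416] rec [-66.5   0.9  41.6] tip [-57.8   1.   18.1] lean 20.2 z [ 0.345  0.004 -0.938] y [ 0.008 -1.    -0.001] contact x -47.5 low z 14.3 F [-0.1 -0.1  0. ]
```

View pics/c8.png

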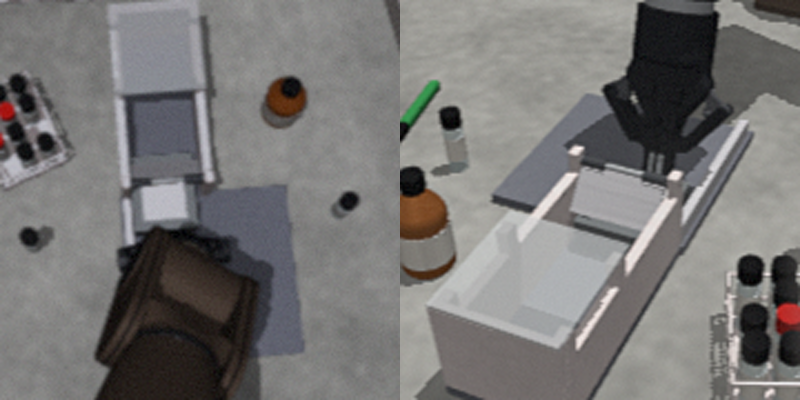

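The box has gone straight under the flap and the flap lies on its lid (top crop (165,170)). I'll continue to contact x ≈ −10, then back out.

Emit:
jog_arm([
  {"dx":0.075,"dy":0.003,"dz":0.0,"ax":0.0,"ay":0.0,"az":0.0,"gripper":-1.0},
  {"dx":0.15,"dy":0.007,"dz":0.0,"ax":0.0,"ay":0.0,"az":0.0,"gripper":-1.0},
  {"dx":0.21,"dy":0.009,"dz":0.0,"ax":0.0,"ay":0.0,"az":0.0,"gripper":-1.0},
  {"dx":0.26,"dy":0.011,"dz":0.0,"ax":0.0,"ay":0.0,"az":0.0,"gripper":-1.0},
  {"dx":0.31,"dy":0.013,"dz":0.0,"ax":0.0,"ay":0.0,"az":0.0,"gripper":-1.0},
  {"dx":0.31,"dy":0.013,"dz":0.0,"ax":0.0,"ay":0.0,"az":0.0,"gripper":-1.0},
])

```text
time: 11.95
eef_pos: [0.5564, -0.0299, 0.0414]
tcp_rot: [0.984, 0.025, 0.175, -0.005]
contact_force: [-0.4, -0.0, 0.7]
opening: 0.004
finger_force: 0.0
```

Emit:
jog_arm([
  {"dx":-0.2,"dy":-0.009,"dz":0.0,"ax":0.0,"ay":0.0,"az":0.0,"gripper":-1.0},
  {"dx":-0.35,"dy":-0.015,"dz":0.1,"ax":0.0,"ay":0.0,"az":0.0,"gripper":-1.0},
  {"dx":-0.4,"dy":-0.017,"dz":0.4,"ax":0.0,"ay":0.0,"az":0.0,"gripper":-1.0},
  {"dx":-0.4,"dy":-0.017,"dz":0.8,"ax":0.0,"ay":0.0,"az":0.0,"gripper":-1.0},
  {"dx":-0.4,"dy":-0.017,"dz":1.0,"ax":0.0,"ay":0.0,"az":0.0,"gripper":-1.0},
])

```text
time: 12.45
eef_pos: [0.509, -0.0324, 0.1657]
tcp_rot: [0.984, 0.025, 0.178, -0.004]
contact_force: [0.1, -1.2, 1.1]
opening: 0.002
finger_force: 0.0
```

```bash
python3 b.py pics/c9.png; python3 st.py
python3 - <<'E'
from ik import *
for xc,l in ((-18,50),(-16,55),(-14,57),(0,57),(20,58),(38,58)):
  for c in (3,30,80,120):
    print(xc,l,c,(O+R.apply(tcp(xc,l,clear=c,y=0.5)[0])).round(4).tolist(),ik(xc,l,clear=c,y=0.5))
E
```

```text
scene 288 [38.4 -7.6] [73.6 26.8] 86.3
scene 1 [ 26.1 -18.7] [0. 0.] 0.0
scene 1 [61.9 27.8] [0. 0.] 0.0
top 449 [54.5  4.2] [47.8 74.7] 0.7
top 179 [-2.8  4.2] [17.5 75.3] 0.6
top 4 [ 64.5 -42.3] [0.1 6.5] 87.9
12.55 [-0.32  -0.15   2.24   0.193  0.722  1.076] [ 0.5104 -0.0328  0.1669] rec [-75.9   0.2 166.9] tip [-67.1   0.2 143.5] lean 20.7 z [ 0.354  0.001 -0.935] y [ 0.008 -1.     0.002] contact x -56.8 low z 139.7 F [0.3 0.3 0.4]
-18 50 3 [0.5421, -0.031, 0.0375] [-0.38, 0.12, 2.45, 2.23, 0.4]
-18 50 30 [0.5421, -0.031, 0.0645] [-0.38, 0.04, 2.45, 2.07, 0.36]
-18 50 80 [0.5421, -0.031, 0.1145] [-0.38, -0.09, 2.44, 1.7, 0.32]
-18 50 120 [0.5421, -0.031, 0.1545] [-0.38, -0.18, 2.43, 1.38, 0.32]
-16 55 3 [0.5435, -0.031, 0.0364] None
-16 55 30 [0.5435, -0.031, 0.0634] None
-16 55 80 [0.5435, -0.031, 0.1134] None
-16 55 120 [0.5435, -0.031, 0.1534] [-0.39, -0.17, 2.46, 1.74, 0.35]
-14 57 3 [0.5454, -0.0309, 0.0358] None
-14 57 30 [0.5454, -0.0309, 0.0628] None
-14 57 80 [0.5454, -0.0309, 0.1128] None
-14 57 120 [0.5454, -0.0309, 0.1528] None
0 57 3 [0.5593, -0.0303, 0.0358] [-0.37, 0.19, 2.44, 2.44, 0.56]
0 57 30 [0.5593, -0.0303, 0.0628] [-0.37, 0.11, 2.45, 2.36, 0.5]
0 57 80 [0.5593, -0.0303, 0.1128] [-0.37, -0.03, 2.45, 2.14, 0.42]
0 57 120 [0.5593, -0.0303, 0.1528] [-0.37, -0.12, 2.44, 1.9, 0.37]
20 58 3 [0.5793, -0.0294, 0.0356] [-0.36, 0.23, 2.4, 2.48, 0.57]
20 58 30 [0.5793, -0.0294, 0.0626] [-0.36, 0.15, 2.41, 2.41, 0.51]
20 58 80 [0.5793, -0.0294, 0.1126] [-0.36, 0.02, 2.41, 2.21, 0.42]
20 58 120 [0.5793, -0.0294, 0.1526] [-0.36, -0.07, 2.4, 2.0, 0.37]
38 58 3 [0.5972, -0.0286, 0.0356] [-0.34, 0.26, 2.36, 2.5, 0.55]
38 58 30 [0.5972, -0.0286, 0.0626] [-0.34, 0.19, 2.37, 2.42, 0.5]
38 58 80 [0.5972, -0.0286, 0.1126] [-0.34, 0.06, 2.37, 2.24, 0.41]
38 58 120 [0.5972, -0.0286, 0.1526] [-0.34, -0.03, 2.36, 2.03, 0.36]
```

Still square, with the box's back at x ≈ −11.6. Now lean to about 49° in the air, above and behind the box.

Emit:
jog_arm([
  {"dx":0.1,"dy":0.005,"dz":0.0,"ax":0.004,"ay":-0.08,"az":0.0,"gripper":-1.0},
  {"dx":0.2,"dy":0.01,"dz":0.0,"ax":0.007,"ay":-0.16,"az":0.0,"gripper":-1.0},
  {"dx":0.27,"dy":0.015,"dz":0.0,"ax":0.01,"ay":-0.24,"az":0.0,"gripper":-1.0},
  {"dx":0.27,"dy":0.015,"dz":0.0,"ax":0.014,"ay":-0.317,"az":0.0,"gripper":-1.0},
  {"dx":0.27,"dy":0.015,"dz":0.0,"ax":0.014,"ay":-0.317,"az":0.0,"gripper":-1.0},
  {"dx":0.27,"dy":0.015,"dz":0.0,"ax":0.014,"ay":-0.317,"az":0.0,"gripper":-1.0},
  {"dx":0.27,"dy":0.015,"dz":0.0,"ax":0.014,"ay":-0.317,"az":0.0,"gripper":-1.0},
])

```text
time: 13.25
eef_pos: [0.5381, -0.0297, 0.1585]
tcp_rot: [0.912, 0.023, 0.41, -0.01]
contact_force: [-0.1, -0.4, 0.5]
opening: -0.001
finger_force: 0.0
```

```bash
python3 st.py
```

```text
13.25 [-0.377 -0.181  2.415  1.248  0.333  0.047] [ 0.5381 -0.0297  0.1585] rec [-48.2   2.  158.5] tip [-29.5   2.1 141.9] lean 48.4 z [ 0.748  0.005 -0.664] y [ 0.007 -1.     0.   ] contact x -22.2 low z 133.7 F [-0.1 -0.4  0.5]
```

Emit:
jog_arm([
  {"dx":0.03,"dy":-0.012,"dz":-0.2,"ax":0.0,"ay":0.0,"az":0.0,"gripper":-1.0},
  {"dx":0.03,"dy":-0.012,"dz":-0.45,"ax":0.0,"ay":0.0,"az":0.0,"gripper":-1.0},
  {"dx":0.03,"dy":-0.012,"dz":-0.65,"ax":0.0,"ay":0.0,"az":0.0,"gripper":-1.0},
  {"dx":0.03,"dy":-0.012,"dz":-0.65,"ax":0.0,"ay":0.0,"az":0.0,"gripper":-1.0},
  {"dx":0.03,"dy":-0.012,"dz":-0.65,"ax":0.0,"ay":0.0,"az":0.0,"gripper":-1.0},
])

```text
time: 13.75
eef_pos: [0.5428, -0.031, 0.082]
tcp_rot: [0.912, 0.024, 0.41, -0.011]
contact_force: [0.1, -0.2, 0.6]
opening: -0.0
finger_force: 0.0
```

```bash
python3 st.py
```

```text
13.75 [-0.377  0.027  2.418  1.875  0.332 -0.614] [ 0.5428 -0.031   0.082 ] rec [-43.5   0.5  82. ] tip [-24.8   0.6  65.4] lean 48.5 z [ 0.749  0.006 -0.663] y [ 0.009 -1.     0.   ] contact x -17.5 low z 57.1 F [ 0.1 -0.2  0.6]
```

Emit:
jog_arm([
  {"dx":-0.01,"dy":0.0,"dz":-0.12,"ax":0.0,"ay":0.0,"az":0.0,"gripper":-1.0},
  {"dx":-0.01,"dy":0.0,"dz":-0.24,"ax":0.0,"ay":0.0,"az":0.0,"gripper":-1.0},
  {"dx":-0.01,"dy":0.0,"dz":-0.33,"ax":0.0,"ay":0.0,"az":0.0,"gripper":-1.0},
  {"dx":-0.01,"dy":0.0,"dz":-0.355,"ax":0.0,"ay":0.0,"az":0.0,"gripper":-1.0},
  {"dx":-0.01,"dy":0.0,"dz":-0.355,"ax":0.0,"ay":0.0,"az":0.0,"gripper":-1.0},
])

```text
time: 14.25
eef_pos: [0.5427, -0.0314, 0.0413]
tcp_rot: [0.911, 0.024, 0.412, -0.01]
contact_force: [0.2, 0.4, 0.4]
opening: 0.004
finger_force: 0.0
```

```bash
python3 st.py;  python3 b.py pics/c10.png
```

```text
14.25 [-0.378  0.147  2.412  2.156  0.384 -0.916] [ 0.5427 -0.0314  0.0413] rec [-43.6   0.1  41.3] tip [-24.8   0.2  24.8] lean 48.7 z [ 0.751  0.005 -0.66 ] y [ 0.009 -1.     0.002] contact x -17.6 low z 16.5 F [0.2 0.4 0.4]
scene 297 [38.2 -8.1] [73.3 27.5] 87.7
scene 7 [-56.5  12.3] [2.4 8.2] 82.4
scene 1 [61.2 27.5] [0. 0.] 0.0
top 446 [53.8  4.2] [48.7 74.5] 0.3
top 190 [-2.7  5.4] [78.4 18.9] 89.3
top 33 [-29.3   0.7] [16.4 26.9] 4.0
```

View pics/c10.png

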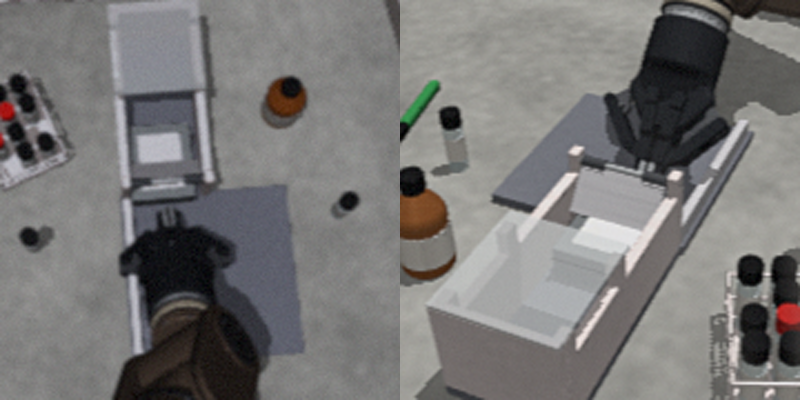

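The fingers are behind the box, clear of posts, rail and hinge, and the flap lies on the lid. Now the final push with the lean growing to 58°.

Emit:
jog_arm([
  {"dx":0.04,"dy":0.002,"dz":-0.005,"ax":0.001,"ay":-0.015,"az":0.0,"gripper":-1.0},
  {"dx":0.09,"dy":0.004,"dz":-0.01,"ax":0.002,"ay":-0.035,"az":0.0,"gripper":-1.0},
  {"dx":0.14,"dy":0.006,"dz":-0.015,"ax":0.002,"ay":-0.055,"az":0.0,"gripper":-1.0},
  {"dx":0.19,"dy":0.008,"dz":-0.02,"ax":0.003,"ay":-0.075,"az":0.0,"gripper":-1.0},
  {"dx":0.24,"dy":0.01,"dz":-0.025,"ax":0.004,"ay":-0.095,"az":0.0,"gripper":-1.0},
  {"dx":0.29,"dy":0.013,"dz":-0.03,"ax":0.005,"ay":-0.105,"az":0.0,"gripper":-1.0},
  {"dx":0.33,"dy":0.014,"dz":-0.03,"ax":0.005,"ay":-0.105,"az":0.0,"gripper":-1.0},
  {"dx":0.33,"dy":0.014,"dz":-0.03,"ax":0.005,"ay":-0.105,"az":0.0,"gripper":-1.0},
])

```text
time: 15.15
eef_pos: [0.5826, -0.0298, 0.0374]
tcp_rot: [0.874, 0.023, 0.486, -0.011]
contact_force: [0.2, -0.7, -0.7]
opening: -0.0
finger_force: 0.0
```

```bash
python3 st.py;  python3 b.py pics/c11.png
```

```text
15.15 [-0.359  0.277  2.357  2.47   0.574 -1.211] [ 0.5826 -0.0298  0.0374] rec [-3.7 -0.  37.4] tip [17.5  0.1 24.2] lean 58.1 z [ 0.849  0.006 -0.528] y [ 0.008 -1.     0.003] contact x 23.3 low z 14.9 F [ 0.2 -0.7 -0.7]
scene 289 [37.7 -8.4] [73.3 24. ] 86.2
scene 2 [-40.   39.2] [2.6 0. ] 150.3
scene 2 [110.4  26.5] [1.9 0. ] 117.7
top 780 [70.8  4. ] [82.9 74.7] 0.4
top 29 [0.2 0.4] [12.7 27. ] 2.8
top 6 [-35.   26.3] [10.3  2.8] 84.3
```

Emit:
jog_arm([
  {"dx":0.04,"dy":0.002,"dz":0.0,"ax":0.0,"ay":0.0,"az":0.0,"gripper":-1.0},
  {"dx":0.08,"dy":0.004,"dz":0.0,"ax":0.0,"ay":0.0,"az":0.0,"gripper":-1.0},
  {"dx":0.11,"dy":0.005,"dz":0.0,"ax":0.0,"ay":0.0,"az":0.0,"gripper":-1.0},
  {"dx":0.13,"dy":0.006,"dz":0.0,"ax":0.0,"ay":0.0,"az":0.0,"gripper":-1.0},
  {"dx":0.13,"dy":0.006,"dz":0.0,"ax":0.0,"ay":0.0,"az":0.0,"gripper":-1.0},
])

```text
time: 15.75
eef_pos: [0.5976, -0.029, 0.0368]
tcp_rot: [0.874, 0.023, 0.485, -0.011]
contact_force: [1.0, 0.5, -0.4]
opening: -0.004
finger_force: 0.2
```

```bash
python3 st.py;  python3 b.py pics/c12.png
```

```text
15.75 [-0.343  0.302  2.323  2.483  0.561 -1.21 ] [ 0.5976 -0.029   0.0368] rec [11.4  0.1 36.8] tip [32.6  0.3 23.6] lean 58.1 z [ 0.849  0.006 -0.528] y [ 0.008 -1.     0.003] contact x 38.4 low z 14.2 F [ 1.   0.5 -0.4]
scene 144 [34.9 -7.8] [72.7 28.8] 89.8
scene 129 [42.5 -3.6] [62.8 14.5] 87.2
scene 2 [111.7  27.2] [3.1 0. ] 173.5
top 782 [76.9  3.7] [80.9 74.7] 0.5
top 12 [26.9 14.7] [ 3.7 24.1] 2.1
top 8 [-19.4 -24.1] [11.1  3.4] 40.4
```

The box's back is at x ≈ 37, past the 30 mm mark. Now I draw the fingers straight back out along the same path, then lift away.

Emit:
jog_arm([
  {"dx":-0.06,"dy":-0.003,"dz":0.0,"ax":0.0,"ay":0.0,"az":0.0,"gripper":-1.0},
  {"dx":-0.13,"dy":-0.006,"dz":0.0,"ax":0.0,"ay":0.01,"az":0.0,"gripper":-1.0},
  {"dx":-0.2,"dy":-0.009,"dz":0.005,"ax":-0.001,"ay":0.03,"az":0.0,"gripper":-1.0},
  {"dx":-0.27,"dy":-0.012,"dz":0.01,"ax":-0.002,"ay":0.05,"az":0.0,"gripper":-1.0},
  {"dx":-0.34,"dy":-0.015,"dz":0.02,"ax":-0.003,"ay":0.075,"az":0.0,"gripper":-1.0},
  {"dx":-0.4,"dy":-0.017,"dz":0.03,"ax":-0.004,"ay":0.1,"az":0.0,"gripper":-1.0},
  {"dx":-0.46,"dy":-0.02,"dz":0.035,"ax":-0.005,"ay":0.11,"az":0.0,"gripper":-1.0},
  {"dx":-0.47,"dy":-0.02,"dz":0.04,"ax":-0.006,"ay":0.13,"az":0.0,"gripper":-1.0},
  {"dx":-0.47,"dy":-0.02,"dz":0.04,"ax":-0.006,"ay":0.13,"az":0.0,"gripper":-1.0},
])

```text
time: 16.75
eef_pos: [0.5407, -0.0316, 0.0424]
tcp_rot: [0.919, 0.024, 0.394, -0.009]
contact_force: [-0.5, 0.2, -0.2]
opening: 0.001
finger_force: 0.0
```

Emit:
jog_arm([
  {"dx":-0.05,"dy":0.0,"dz":0.25,"ax":-0.001,"ay":0.02,"az":0.0,"gripper":-1.0},
  {"dx":-0.08,"dy":0.0,"dz":0.6,"ax":-0.002,"ay":0.04,"az":0.0,"gripper":-1.0},
  {"dx":-0.1,"dy":0.0,"dz":0.9,"ax":-0.003,"ay":0.07,"az":0.0,"gripper":-1.0},
  {"dx":-0.1,"dy":0.0,"dz":1.0,"ax":-0.003,"ay":0.07,"az":0.0,"gripper":-1.0},
])

```text
time: 17.15
eef_pos: [0.5353, -0.0233, 0.1093]
tcp_rot: [0.932, 0.032, 0.361, -0.025]
contact_force: [-0.5, -0.6, 0.3]
opening: -0.003
finger_force: 0.0
```

Emit:
jog_arm([
  {"dx":-0.3,"dy":0.0,"dz":0.3,"ax":-0.01,"ay":0.2,"az":0.0,"gripper":-1.0},
  {"dx":-0.5,"dy":0.0,"dz":0.5,"ax":-0.02,"ay":0.4,"az":0.0,"gripper":-1.0},
  {"dx":-0.7,"dy":-0.3,"dz":0.5,"ax":-0.02,"ay":0.4,"az":0.0,"gripper":-1.0},
  {"dx":-0.7,"dy":-0.6,"dz":0.5,"ax":-0.02,"ay":0.4,"az":0.0,"gripper":-1.0},
  {"dx":-0.7,"dy":-1.0,"dz":0.5,"ax":-0.02,"ay":0.4,"az":0.0,"gripper":-1.0},
  {"dx":-0.7,"dy":-1.0,"dz":0.5,"ax":-0.02,"ay":0.4,"az":0.0,"gripper":-1.0},
  {"dx":-0.7,"dy":-1.0,"dz":0.5,"ax":-0.02,"ay":0.4,"az":0.0,"gripper":-1.0},
  {"dx":-0.7,"dy":-1.0,"dz":0.5,"ax":-0.02,"ay":0.4,"az":0.0,"gripper":-1.0},
])

```text
time: 17.95
eef_pos: [0.4517, -0.1427, 0.1686]
tcp_rot: [0.998, 0.028, 0.056, -0.02]
contact_force: [0.1, -0.6, -0.3]
opening: -0.001
finger_force: 0.0
```

```bash
python3 st.py;  python3 b.py pics/c13.png
python3 - <<'E'
from h import *
import cv2
f,P,_,_=cam("top"); P0=np.load("top0.npy")
for (u,v) in((376,221),(234,237),(412,243),(348,175)): print(P[v,u].round(3),P0[v,u].round(3))
a=cv2.imread("pics/top0.png"); d=cv2.absdiff(a,f).max(2)>60
k,l,st,c=cv2.connectedComponentsWithStats(d.astype(np.uint8)); print([s.tolist() for s in st[1:] if s[4]>25])
E
```

```text
17.95 [-0.568 -0.119  2.183  0.114  1.011  0.889] [ 0.4517 -0.1427  0.1686] rec [-139.4 -107.2  168.6] tip [-136.6 -106.2  143.7] lean 6.5 z [ 0.112  0.039 -0.993] y [ 0.015 -0.999 -0.037] contact x -125.6 low z 142.5 F [ 0.1 -0.6 -0.3]
scene 146 [  8.  -19.3] [42.5 85.4] 32.9
scene 130 [43.1 -3.3] [62.4 16. ] 87.3
scene 2 [104.4  27.5] [2.4 0. ] 158.9
top 772 [77.2  3.8] [80.7 74.9] 0.4
top 12 [0.  9.1] [28.6  1.5] 89.8
top 7 [  0.3 -18.1] [15.8  1.2] 89.0
[ 0.557 -0.234  0.071] [ 0.557 -0.235  0.068]
[0.529 0.124 0.07 ] [0.528 0.124 0.072]
[ 0.506 -0.337  0.014] [ 0.506 -0.337  0.016]
[ 0.678 -0.171  0.077] [ 0.677 -0.17   0.081]
[[279, 172, 23, 25, 476], [306, 223, 109, 93, 5105], [548, 279, 12, 13, 53], [517, 283, 43, 50, 900], [433, 295, 91, 59, 2137], [388, 309, 42, 38, 401], [424, 321, 11, 8, 36], [268, 325, 36, 33, 348], [317, 335, 51, 40, 1197], [390, 336, 9, 11, 37], [369, 339, 57, 34, 653], [236, 367, 48, 43, 761], [355, 376, 74, 44, 2515], [482, 384, 78, 36, 1469], [197, 402, 42, 18, 413]]
```

View pics/c13.png

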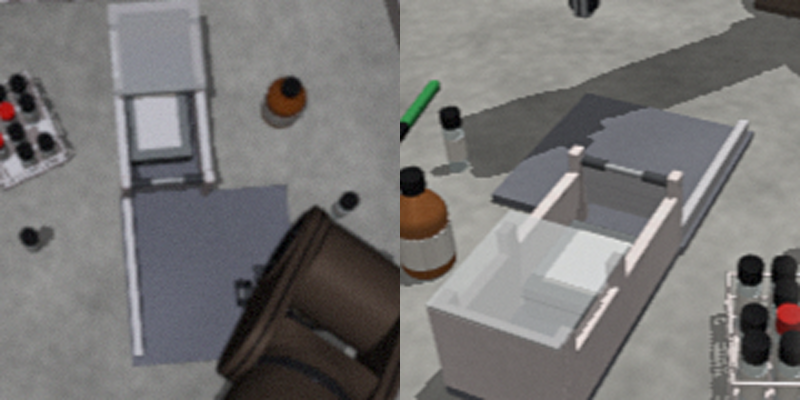

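The box is wholly in the tray with its back at x ≈ 37. The flap is shut, with the same depth signature as at the start, the bystanders checked are unmoved, and the arm is clear. I'll settle briefly and hand in.

Emit:
jog_arm([
  {"dx":0.0,"dy":0.0,"dz":0.0,"ax":0.0,"ay":0.0,"az":0.0,"gripper":-1.0},
  {"dx":0.0,"dy":0.0,"dz":0.0,"ax":0.0,"ay":0.0,"az":0.0,"gripper":-1.0},
  {"dx":0.0,"dy":0.0,"dz":0.0,"ax":0.0,"ay":0.0,"az":0.0,"gripper":-1.0},
  {"dx":0.0,"dy":0.0,"dz":0.0,"ax":0.0,"ay":0.0,"az":0.0,"gripper":-1.0},
  {"dx":0.0,"dy":0.0,"dz":0.0,"ax":0.0,"ay":0.0,"az":0.0,"gripper":-1.0},
])

```text
time: 18.6
eef_pos: [0.4522, -0.1434, 0.1695]
tcp_rot: [0.998, 0.028, 0.056, -0.019]
contact_force: [-0.2, -0.1, -0.4]
opening: -0.0
finger_force: 0.0
```

```bash
python3 -c "
from plant import job
print(job.sign_off())"
```

```text
the job is handed in; nothing more can be done
None
```

I pushed the slide box to the rail and through the flap until all of it was in the tray, its back end about 37 mm past the hinge; the flap swung shut, the vials, bottle and marker I checked stayed put, and I handed the job in at about 18.6 s.

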